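# Make up the two kits for a pipe through a wall

### The job

Make up the two kits for taking a pipe through a wall from the stock on the near side of the bench, every piece down on the floor of its own pocket: on the plywood board with three pockets put the flanged steel wall sleeve (standing on its flange) in the big pocket, the small white tape roll (flat) in the middle-sized one and the grey pipe coupling in the smallest. On the board with two pockets put the hole saw, teeth up, in the square pocket and the yellow tape measure, standing on its edge as now, lengthwise in the long pocket. Leave the chuck key, the drill guide and the side cutters where they lie.

Things in the scene. Friction and masses are not known exactly. Their poses are not given: they have to be found in the camera images.
- pipe_board: Board with THREE pockets: fixed pale plywood, black-lined pockets, 166 (x) x 204 (y) x 14 mm, flat, turned a little; either board may be left or right. Origin: centre of underside, z up. Pockets 8 mm deep: floor 6 mm above the origin. In the board's frame: big pocket 102 x 102 mm centred at (x, y) = (0, +42) mm; middle one 74 x 74 at (+35, -57); small one 54 x 54 at (-45, -57).
- hole_board: The board with TWO pockets: a fixed pale plywood board with black-lined pockets, 136 (x) x 168 (y) x 14 mm lying flat, turned a little. Origin: centre of its underside, z up. Pockets 8 mm deep (floor 6 mm above the origin). Long pocket 112 (x) x 66 (y) mm centred at (x, y) = (0, +40) mm; square pocket 68 x 68 mm at (0, -38) mm, in the board's frame.
- wall_sleeve: Bright steel wall sleeve: an open tube 56 mm in diameter and 50 mm tall standing on a flange 76 mm in diameter and 4 mm thick at its foot; about 0.25 kg. Origin: centre of the flange's underside, z up along the tube. Grasp the tube above the flange.
- tape_roll: Small roll of white pipe tape lying flat, 52 mm in diameter, 22 mm high, about 0.06 kg. Origin: centre of its underside, z up. (Another roll on the far right, beside the pipe, is only background.)
- coupling: Grey galvanised pipe coupling: a plain short cylinder lying on its side, 25 mm in diameter, 34 mm long along its y axis, about 0.11 kg; it can roll. Origin: at the start the lowest point at mid length, so the cylinder's axis runs 12 mm from the origin along the coupling's z (up at the start).
- hole_saw: Hole saw standing teeth up: a tan-brown cup 44 mm in diameter, 46 mm tall, about 0.14 kg. Origin: centre of its closed underside, z up.
- tape_measure: Yellow and black tape measure standing on its edge, 38 mm thick (x) x 87 long over its hook (y) x 62 tall, 0.27 kg. Origin: centre of the underside over the whole length, z up; the case spans y = -28 to +44 mm (middle: x = +1, y = +8), the hook sticks out low at the -y end. Grasp the case across its thickness. (Another one at the far back of the bench is only background.)
- chuck_key: Bystander, to be left alone: dark steel T-shaped drill chuck key, 52 x 54 x 19 mm, lying on the bench. Origin: centre of its underside.
- drill_guide: Bystander, to be left alone: teal drill guide plate, 36 x 90 x 11 mm, lying flat. Origin: centre of its underside.
- cutters: Bystander, to be left alone: side cutters with red grips, 46 x 149 x 15 mm, lying flat, long along their y. Origin: centre of the underside.

How it is judged:
At the end, for the whole second after the job is handed in: Each piece upright, down on its pocket's floor (3.5 mm), within 15 mm of the pocket's centre along each board axis (tape roll 13; coupling 25, any roll, at most 30 mm above the floor; tape measure 22 along its pocket, 17 across, turned at most 0.3 rad, either way round); all at rest (x of wall_sleeve in the frame of pipe_board between -0.015 and 0.015 m and y of wall_sleeve in the frame of pipe_board between 0.027 and 0.057 m and z of each of wall_sleeve, tape_roll in the frame of pipe_board below 0.0095 m and angle between each of wall_sleeve, tape_roll, hole_saw, tape_measure's own z axis and vertical below 0.12 rad and linear speed of each of wall_sleeve, tape_roll, coupling, hole_saw, tape_measure below 0.02 m/s and x of tape_roll in the frame of pipe_board between 0.022 and 0.048 m and y of tape_roll in the frame of pipe_board between -0.07 and -0.044 m and x of coupling in the frame of pipe_board between -0.07 and -0.02 m and y of coupling in the frame of pipe_board between -0.082 and -0.032 m and z of coupling in the frame of pipe_board below 0.036 m and x of hole_saw in the frame of hole_board between -0.015 and 0.015 m and y of hole_saw in the frame of hole_board between -0.053 and -0.023 m and z of each of hole_saw, tape_measure in the frame of hole_board below 0.0095 m and x of tape_measure in the frame of hole_board between -0.022 and 0.022 m and y of tape_measure in the frame of hole_board between 0.023 and 0.057 m and angle between the y axis of tape_measure and the x axis of hole_board, either way round below 0.3 rad); the robot touches nothing.
It fails at once if the chuck key is pushed more than 20 mm from its place (distance of chuck_key from where it was at the start of the episode above 0.02 m).
It fails at once if the drill guide is pushed more than 20 mm from its place (distance of drill_guide from where it was at the start of the episode above 0.02 m).
It fails at once if the side cutters is pushed more than 20 mm from its place (distance of cutters from where it was at the start of the episode above 0.02 m).
It also fails if it takes over 128 s, if anything falls off the work surface, if the arm or the gripper's body presses on something with over 40 N, if the wrist force passes 120 N, or if a joint passes its speed limit or range.

### The arm

A 6-joint arm with a two-finger parallel gripper is mounted at the origin on a cart in front of the work surface, level with it; the furniture and walls round the work are solid. World frame = base frame: x ahead of the robot, y to its left, z up, the work surface at z = 0. Lengths are in m, angles in rad, forces in N, time in s.
With the tool pointing down it reaches from about 0.375 to 0.975 m from the base axis. Payload 3.8 kg.
Tool frame: the origin (TCP) lies at the very end of the fingers, on their centre line; the grasp point (between the pads) lies 19 mm behind it; z points along the fingers, y is the line along which they close (so a half turn about z gives the same grasp; the last joint's range is limited). The gripper opens to 85 mm and grips with 20 to 120 N. Pads are 22 mm wide; open, the fingers measure 114 mm over their backs; the gripper's body (76 mm by 85 mm) begins 54 mm behind the grasp point. The pads swing forward as they close: fully open they stand 13 mm farther back than shut.
Start: joints at [-1.214, 0.264, 1.604, -0, 1.274, -0.037], TCP at [0.259, -0.623, 0.231] pointing down, gripper open.
Joint ranges: [-2.63, 2.63], [-0.94, 2.18], [0.31, 2.57], [-1.31, 4.45], [0, 2.66], [-2.55, 2.55]. Speed limits (rad/s): [2.57, 2.57, 3.14, 3.14, 3.14, 3.14].

### API

Orientations are given as a rotation vector (axis times angle).
In Python, from workcell import read_state, read_camera, calibration, finish_job gives the robot as it stands.
- The arm moves only by the tool step_arm, never from a script. Its argument "commands" is a list of rows, each an object of numbers: "fingers": the gripper's target within -1 to 1 (shut at 1, half-way at 0, fully open at -1); "dx", "dy", "dz": the shift along the tool's x, y, z in m; "roll": the turn about the tool's z in degrees. In form: [{"fingers": .., "dx": .., "dy": .., "dz": .., "roll": ..}, ...]. A call has 1 to 8 rows; each row is the pose to reach, as a shift and turn from the pose commanded when the call began, along the tool's axes at that moment; what a row does not reach only later rows make up. A row lasts 1/8 s, in which the tool goes at most 62.5 mm and 10.7 degrees, less where a joint would pass 70% of its speed; a pose out of reach is approached as far as the arm can. A call with a gripper value outside its range is refused whole. The fingers move at their own pace and stop on an object; "squeeze" is the grip in N (left out, the last holds). Time passes only in rows, so rows that repeat a pose let the fingers close. It gives the time, the measured TCP pose, the force, the opening and the grip force at its end, in the units of the state.
- read_state(): the state, without advancing time (a new reading comes with each control period).
- read_camera(name): name is "scene" or "top"; returns (picture, depth): 400x640x3 uint8, blue, green, red; 400x640 float32, m along the optical axis (not along the pixel's ray), 0 where there is no reading.
- calibration(name): a dict with "intrinsics" (3x3 intrinsics, pixels), "world_to_cam" (4x4, takes a point from world to camera coordinates). Camera axes: x right, y up, looking along -z (the intrinsics and any distortion apply to the point x, -y, -z); pixel columns grow to the right and rows downward; lengths in m; the calibration is good to about 2 mm. A picture is of the moment at which its call begins. calibration takes no time and is no camera call.
- finish_job(): hands the job in; it is judged then, once.
The state is a dict: "time": time; "q": joint angles; "joint_vel": joint speeds; "joint_torque": joint torques, N m; "tool_pos": TCP position; "tcp_rot": TCP orientation; "wrist_force": force on the tool from outside, world axes, zero at the start; "torque": the same for the moment, N m; "width": opening from 0.0 (shut) to 1.0 (fully open); "grip_force": force on a finger pad.
Only numpy, scipy, OpenCV 4.12 (cv2) and the standard library are available. Lean on these libraries where they do the work, as an engineer would, in place of code of your own. Each camera call takes 0.05 s, during which the arm holds its last target. There are 200 camera calls.

## Working session

There is one attempt and no reset: what is moved stays moved. The work goes in short steps, Python scripts to look and compute and a tool call to move; the robot and the scene stay as the last step left them, time stands still between calls to the robot, and variables do not carry over. Pictures are saved under pics/ and viewed, at most 14 in all, crops included, and the job is handed in when it is done.

Besides the shell and the picture viewer there is one more tool, called in YAML: its name, and indented under it one key for each argument. step_arm: Moves the arm, as the interface text tells. Its arguments: {"type":"object","properties":{"commands":{"type":"array","items":{"type":"object","properties":{"fingers":{"type":"number"},"dx":{"type":"number"},"dy":{"type":"number"},"dz":{"type":"number"},"roll":{"type":"number"}}}},"squeeze":{"type":"number"}},"required":["commands"]}

```bash
mkdir -p pics; cat > h.py <<'E'
import numpy as np, cv2
from workcell import *
def cloud(name):
    im,d=read_camera(name); c=calibration(name)
    K=np.array(c["intrinsics"]); T=np.linalg.inv(np.array(c["world_to_cam"]))
    v,u=np.mgrid[:400,:640]
    x=(u-K[0,2])/K[0,0]*d; y=(v-K[1,2])/K[1,1]*d
    P=np.stack([x,-y,-d,np.ones_like(d)],-1)@T.T
    P=P[...,:3]; P[d==0]=np.nan
    return im,P
E
python3 - <<'E'
from h import *
for n in("top","scene"):
    im,P=cloud(n); np.savez(n+"0.npz",im=im,P=P); cv2.imwrite(f"pics/{n}0.png",im)
    print(n,{k:np.round(v,3).tolist() for k,v in calibration(n).items()})
    for v in range(40,400,60): print([tuple(np.round(P[v,u],3)) for u in range(40,640,140)])
print(read_state())
E
```

```text
top {'intrinsics': [[456.63, 0.0, 316.698], [0.0, 456.63, 199.644], [0.0, 0.0, 1.0]], 'world_to_cam': [[0.015, -1.0, 0.014, -0.166], [0.983, 0.018, 0.182, -0.543], [-0.182, 0.011, 0.983, -1.387], [0.0, 0.0, 0.0, 1.0]]}
[(np.float64(1.384), np.float64(1.139), np.float64(-0.512)), (np.float64(1.161), np.float64(0.354), np.float64(-0.09)), (np.float64(1.125), np.float64(-0.16), np.float64(-0.006)), (np.float64(1.129), np.float64(-0.649), np.float64(0.007)), (np.float64(1.385), np.float64(-1.427), np.float64(-0.41))]
[(np.float64(1.224), np.float64(1.312), np.float64(-0.846)), (np.float64(0.89), np.float64(0.311), np.float64(-0.001)), (np.float64(0.789), np.float64(-0.159), np.float64(0.262)), (np.float64(0.911), np.float64(-0.642), np.float64(-0.003)), (np.float64(1.2), np.float64(-1.556), np.float64(-0.645))]
[(np.float64(0.9), np.float64(1.282), np.float64(-0.865)), (np.float64(0.687), np.float64(0.303), np.float64(-0.026)), (np.float64(0.688), np.float64(-0.166), np.float64(0.003)), (np.float64(0.699), np.float64(-0.634), np.float64(-0.004)), (np.float64(0.885), np.float64(-1.507), n
[... 2940 characters left out ...]
]
{'time': 0.1, 'q': array([-1.21390119e+00,  2.64728300e-01,  1.60528422e+00, -1.94163936e-05,
        1.27366895e+00, -3.69156178e-02]), 'joint_vel': array([-2.55203582e-04, -2.25339323e-03, -3.83937765e-03, -3.77005979e-05,
        1.01515936e-03, -8.64248346e-04]), 'joint_torque': array([ 4.43817598e-04, -5.16708255e+01, -3.68589842e+01, -6.77402249e-05,
        6.25309534e-03,  3.17008823e-05]), 'tool_pos': array([ 0.25875154, -0.62270685,  0.23002722]), 'tcp_rot': array([-3.07886549e+00, -6.14212814e-01,  5.51128322e-04]), 'wrist_force': array([ 0.24677673, -0.05127161, -0.37305027]), 'torque': array([0.05207093, 0.03116669, 0.0424594 ]), 'grip_force': 0.0, 'width': 0.9990894976671998}
```

View pics/top0.png

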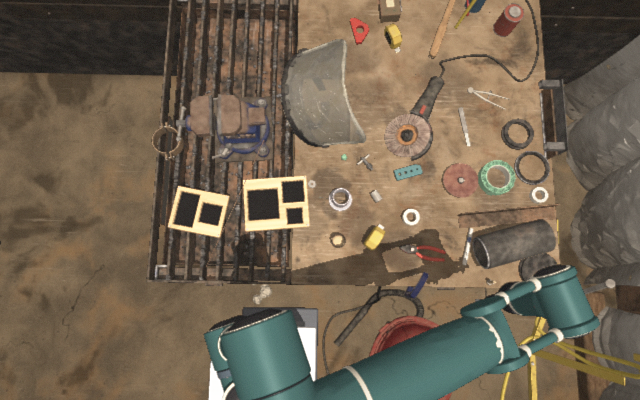

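View pics/scene0.png

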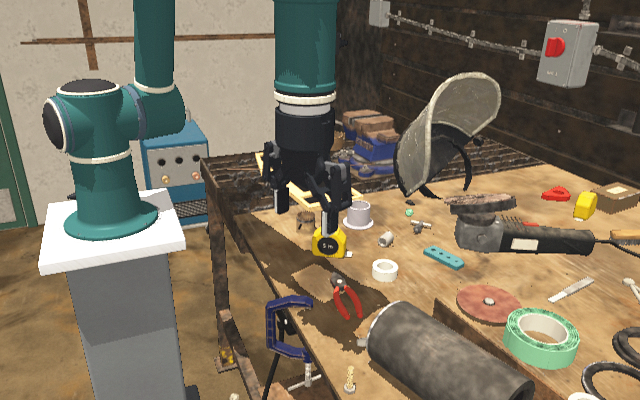

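```bash
python3 - <<'E'
from h import *
z=np.load("top0.npz"); im,P=z["im"],z["P"]
c=im[150:275,160:460]; cv2.imwrite("pics/c1.png",cv2.resize(c[:,:],None,fx=2.66,fy=2.66,interpolation=cv2.INTER_CUBIC))
R=dict(sleeve=(322,182,358,216),coup=(368,187,386,205),roll=(398,204,424,228),saw=(327,229,350,251),tape=(358,221,390,254),key=(352,150,376,174),cut=(406,238,450,266),guide=(390,160,426,184))
for k,(a,b,c,d) in R.items():
    Q=P[b:d,a:c].reshape(-1,3); zt=0.006 if k in("key","cut","guide") else .013
    Q=Q[Q[:,2]>zt]
    if len(Q)<4: print(k,len(Q));continue
    h=np.percentile(Q[:,2],95); T=Q[Q[:,2]>h-0.012]
    r=cv2.minAreaRect((T[:,:2]*1000).astype(np.float32))
    print(k,len(Q),"h",round(h,3),"top",np.round(r[0]),np.round(r[1]),round(r[2]),"bb",np.round([T.min(0),T.max(0)],3).tolist())
# boards: pale mask
hsv=cv2.cvtColor(im,cv2.COLOR_BGR2HSV)
m=cv2.inRange(hsv,(12,40,180),(35,170,255)); m[:165]=0;m[245:]=0;m[:,:160]=0;m[:,316:]=0
cs,_=cv2.findContours(m,cv2.RETR_EXTERNAL,cv2.CHAIN_APPROX_NONE)
cal=calibration("top");K=cal["intrinsics"];T=np.linalg.inv(cal["world_to_cam"])
def ray(u,v,zz):
    d=T[:3,:3]@np.array([(u-K[0][2])/K[0][0],-(v-K[1][2])/K[1][1],-1]);o=T[:3,3];return (o+d*(zz-o[2])/d[2])[:2]
for c in cs:
    if cv2.contourArea(c)<500: continue
    W=np.array([ray(*p[0],.014) for p in c])*1000
    r=cv2.minAreaRect(W.astype(np.float32)); print("board",np.round(r[0],1),np.round(r[1],1),round(r[2],1))
    x,y,w,h=cv2.boundingRect(c); Z=P[y:y+h,x:x+w][m[y:y+h,x:x+w]>0][:,2]; print("z",np.nanmedian(Z))
    # dark pockets inside
    g=(cv2.cvtColor(im,cv2.COLOR_BGR2GRAY)<70).astype(np.uint8); f=np.zeros_like(g); cv2.drawContours(f,[cv2.convexHull(c)],-1,1,-1); f=cv2.erode(f,np.ones((5,5)))
    for q in cv2.findContours(g*f,cv2.RETR_EXTERNAL,cv2.CHAIN_APPROX_NONE)[0]:
        if cv2.contourArea(q)<80: continue
        W=np.array([ray(*p[0],.014) for p in q])*1000
        r=cv2.minAreaRect(W.astype(np.float32)); print("  pocket",np.round(r[0],1),np.round(r[1],1),round(r[2],1))
E
```

```text
sleeve 128 h 0.054 top [ 557. -232.] [54. 55.] 44 bb [[0.53, -0.259, 0.043], [0.585, -0.205, 0.058]]
coup 80 h 0.028 top [ 568. -348.] [33. 25.] 31 bb [[0.55, -0.365, 0.016], [0.586, -0.329, 0.031]]
roll 138 h 0.028 top [ 501. -458.] [49. 48.] 3 bb [[0.477, -0.483, 0.016], [0.526, -0.434, 0.03]]
saw 57 h 0.05 top [ 421. -226.] [40. 43.] 45 bb [[0.401, -0.247, 0.039], [0.443, -0.206, 0.051]]
tape 295 h 0.066 top [ 430. -339.] [35. 58.] 55 bb [[0.402, -0.363, 0.054], [0.458, -0.311, 0.07]]
key 109 h 0.021 top [ 691. -313.] [50. 66.] 89 bb [[0.658, -0.338, 0.009], [0.724, -0.287, 0.025]]
cut 340 h 0.018 top [ 391. -512.] [ 86. 137.] 2 bb [[0.348, -0.581, 0.006], [0.436, -0.443, 0.021]]
guide 309 h 0.017 top [ 657. -454.] [ 71. 113.] 1 bb [[0.62, -0.51, 0.006], [0.692, -0.397, 0.116]]
board [508.1 221.3] [171.3 138. ] 79.7
z 0.014402368279868183
  pocket [500.8 183. ] [58.8 59.1] 79.1
  pocket [514.6 259.6] [ 56.2 103.8] 80.1
board [537.  -39.8] [182.  234.4] 5.6
z 0.014152529415031756
  pocket [499.4 -86.6] [45.  45.3] 5.4
  pocket [534.5  15.6] [92.9 93.4] 5.1
  pocket [579.  -79.4] [65.3 65.1] 5.2
```

View pics/c1.png

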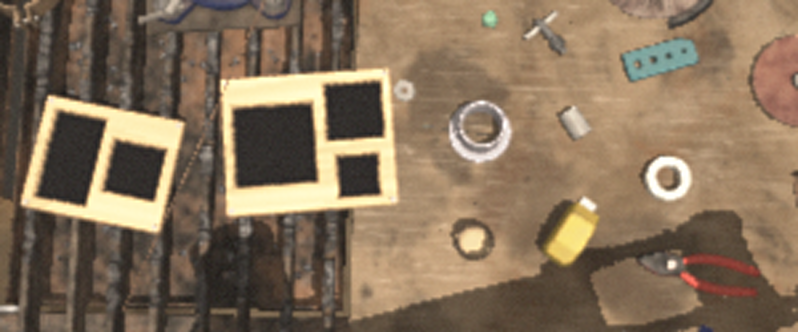

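```bash
cat > g.py <<'E'
# usage: g.py x y z[mm] yangle[deg of tool-y] ... ; prints moves from the measured pose; several targets chained
import sys, numpy as np
from scipy.spatial.transform import Rotation as R
from workcell import read_state
s=read_state(); p=s["tool_pos"]; M=R.from_rotvec(s["tcp_rot"]).as_matrix(); q6=np.degrees(s["q"][5])
a=list(map(float,sys.argv[1:]))
phi0=np.degrees(np.arctan2(M[1,1],M[0,1])); q1=np.degrees(s["q"][0])
print("t",s["time"],"tcp",np.round(p*1000),"yang",round(phi0,1))
for i in range(0,len(a),4):
    d=M.T@(np.array(a[i:i+3])/1000-p); roll=(phi0-a[i+3]+90)%180-90
    q1t=np.degrees(np.arctan2(a[i+1],a[i]))
    print(np.round(d,4),"roll",round(roll,1),"q6",round(q6+roll+q1t-q1,1), "rows",np.linalg.norm(d)/.0625)
E
python3 g.py 430 -339 150 55 430 -339 22 55; python3 -c "
import numpy as np
a=np.radians(-10.2);print(np.array([514.6,259.6])+8*np.array([np.cos(a+np.pi),np.sin(a+np.pi)]))"
```

```text
t 0.1 tcp [ 259. -623.  230.] yang -67.4
[ 0.267  -0.1961  0.0805] roll 57.6 q6 86.7 rows 5.4545680079737755
[ 0.267  -0.1958  0.2085] roll 57.6 q6 86.7 rows 6.26029392204231
[506.72643514 261.01667792]
```

step_arm:
  commands:
    - {"fingers": -1,"dx": 0.267,"dy": -0.196,"dz": 0.08,"roll": 57.6}
    - {"fingers": -1,"dx": 0.267,"dy": -0.196,"dz": 0.08,"roll": 57.6}
    - {"fingers": -1,"dx": 0.267,"dy": -0.196,"dz": 0.08,"roll": 57.6}
    - {"fingers": -1,"dx": 0.267,"dy": -0.196,"dz": 0.08,"roll": 57.6}
    - {"fingers": -1,"dx": 0.267,"dy": -0.196,"dz": 0.08,"roll": 57.6}
    - {"fingers": -1,"dx": 0.267,"dy": -0.196,"dz": 0.08,"roll": 57.6}
    - {"fingers": -1,"dx": 0.267,"dy": -0.196,"dz": 0.08,"roll": 57.6}
    - {"fingers": -1,"dx": 0.267,"dy": -0.196,"dz": 0.08,"roll": 57.6}
  squeeze: 40

```text
time: 1.1
tool_pos: [0.4302, -0.3403, 0.1513]
tcp_rot: [2.996, -0.943, -0.0]
wrist_force: [0.6, 0.0, -0.6]
width: 1.002
grip_force: 0.0
```

```bash
python3 g.py 430 -339 25 55; python3 - <<'E'
from h import *
for n in("top","scene"):
    im,P=cloud(n)
    if n=="scene": cv2.imwrite("pics/a1.png",cv2.resize(im[150:330,220:460],None,fx=2.6,fy=2.6))
E
```

```text
t 1.1 tcp [ 430. -340.  151.] yang -125.0
[-0.0009 -0.001   0.1263] roll 0.0 q6 86.8 rows 2.0209558822664495
```

View pics/a1.png

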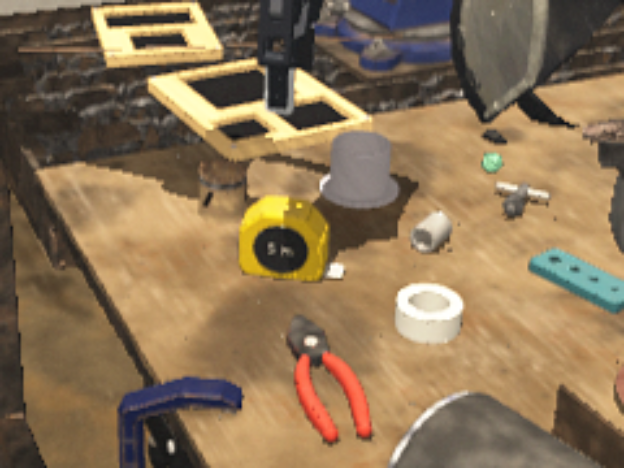

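The crop shows the tape measure at (283,238) below the fingers, which are at (280,90), with free room around it. The sleeve is at (360,170), standing on its flange. I'll descend.

step_arm:
  commands:
    - {"fingers": -1,"dz": 0.06}
    - {"fingers": -1,"dz": 0.11}
    - {"fingers": -1,"dz": 0.126}
    - {"fingers": -1,"dz": 0.126}
    - {"fingers": 1,"dz": 0.126}
    - {"fingers": 1,"dz": 0.126}
    - {"fingers": 1,"dz": 0.126}
    - {"fingers": 1,"dz": 0.126}

```text
invalid input
```

step_arm:
  commands:
    - {"fingers": 1}
    - {"fingers": 1}
    - {"fingers": 1,"dz": -0.05}
    - {"fingers": 1,"dz": -0.1}
    - {"fingers": 1,"dz": -0.14}
    - {"fingers": 1,"dz": -0.14}

```text
invalid input
```

```bash
python3 g.py 507 261 165 79.8
```

```text
t 1.2 tcp [ 430. -341.  152.] yang -125.1
[-0.283  -0.537  -0.0138] roll -24.9 q6 127.4 rows 9.7138448093992
```

step_arm:
  commands:
    - {"fingers": -1,"dx": 0,"dy": 0,"roll": 0,"dz": 0.06}
    - {"fingers": -1,"dx": 0,"dy": 0,"roll": 0,"dz": 0.11}
    - {"fingers": -1,"dx": 0,"dy": 0,"roll": 0,"dz": 0.126}
    - {"fingers": -1,"dx": 0,"dy": 0,"roll": 0,"dz": 0.126}
    - {"fingers": 1,"dx": 0,"dy": 0,"roll": 0,"dz": 0.126}
    - {"fingers": 1,"dx": 0,"dy": 0,"roll": 0,"dz": 0.126}
    - {"fingers": 1,"dx": 0,"dy": 0,"roll": 0,"dz": 0.126}
    - {"fingers": 1,"dx": 0,"dy": 0,"roll": 0,"dz": 0.126}
  squeeze: 40

```text
time: 2.2
tool_pos: [0.4314, -0.3408, 0.0271]
tcp_rot: [2.995, -0.945, 0.004]
wrist_force: [-1.0, -0.3, 6.5]
width: 0.413
grip_force: 39.7
```

step_arm:
  commands:
    - {"fingers": 1,"dx": 0,"dy": 0,"roll": 0,"dz": 0}
    - {"fingers": 1,"dx": 0,"dy": 0,"roll": 0,"dz": 0}
    - {"fingers": 1,"dx": 0,"dy": 0,"roll": 0,"dz": -0.05}
    - {"fingers": 1,"dx": 0,"dy": 0,"roll": 0,"dz": -0.1}
    - {"fingers": 1,"dx": 0,"dy": 0,"roll": 0,"dz": -0.14}
    - {"fingers": 1,"dx": 0,"dy": 0,"roll": 0,"dz": -0.14}
  squeeze: 40

```text
time: 2.95
tool_pos: [0.4326, -0.3416, 0.1694]
tcp_rot: [2.993, -0.944, 0.012]
wrist_force: [0.3, -0.9, -3.1]
width: 0.411
grip_force: 41.8
```

```bash
python3 g.py 507 261 165 79.8
```

```text
t 2.95 tcp [ 433. -342.  169.] yang -125.0
[-0.285  -0.5362  0.0017] roll -24.8 q6 127.4 rows 9.71569873154344
```

step_arm:
  commands:
    - {"fingers": 1,"dx": -0.03,"dy": -0.056,"dz": 0,"roll": -3}
    - {"fingers": 1,"dx": -0.06,"dy": -0.112,"dz": 0,"roll": -6}
    - {"fingers": 1,"dx": -0.09,"dy": -0.168,"dz": 0,"roll": -9}
    - {"fingers": 1,"dx": -0.12,"dy": -0.224,"dz": 0,"roll": -12}
    - {"fingers": 1,"dx": -0.15,"dy": -0.28,"dz": 0,"roll": -15}
    - {"fingers": 1,"dx": -0.18,"dy": -0.336,"dz": 0,"roll": -18}
    - {"fingers": 1,"dx": -0.21,"dy": -0.392,"dz": 0,"roll": -21}
    - {"fingers": 1,"dx": -0.24,"dy": -0.45,"dz": 0,"roll": -24.8}

```text
time: 3.95
tool_pos: [0.489, 0.1581, 0.1628]
tcp_rot: [3.128, -0.276, -0.005]
wrist_force: [0.6, -0.2, -3.3]
width: 0.416
grip_force: 41.8
```

```bash
python3 g.py 507 261 100 79.8
```

```text
t 3.95 tcp [489. 158. 163.] yang -100.1
[-0.0002 -0.1046  0.0626] roll 0.1 q6 127.4 rows 1.9498764859365554
```

step_arm:
  commands:
    - {"fingers": 1,"dx": 0,"dy": -0.05,"dz": 0,"roll": 0}
    - {"fingers": 1,"dx": 0,"dy": -0.105,"dz": 0.03,"roll": 0}
    - {"fingers": 1,"dx": 0,"dy": -0.105,"dz": 0.06,"roll": 0}
    - {"fingers": 1,"dx": 0,"dy": -0.105,"dz": 0.08,"roll": 0}
    - {"fingers": 1,"dx": 0,"dy": -0.105,"dz": 0.08,"roll": 0}

```text
time: 4.58
tool_pos: [0.5066, 0.258, 0.0817]
tcp_rot: [3.125, -0.281, -0.01]
wrist_force: [0.7, 0.3, -2.4]
width: 0.411
grip_force: 42.1
```

```bash
python3 g.py 507 261 34 79.8; python3 - <<'E'
from h import *
im,P=cloud("scene"); cv2.imwrite("pics/a2.png",cv2.resize(im[110:260,190:430],None,fx=3,fy=3))
E
```

```text
t 4.575 tcp [507. 258.  82.] yang -100.3
[ 0.0002 -0.0032  0.0477] roll -0.1 q6 127.4 rows 0.7641626246073964
```

View pics/a2.png

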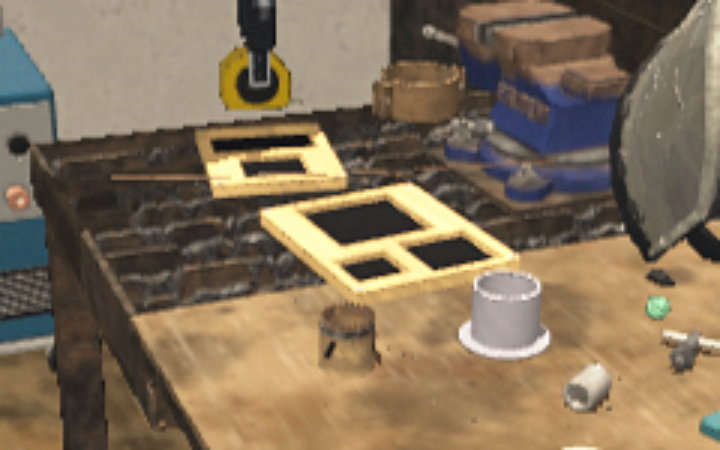

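The tape measure hangs level at (258,80), above the board with two pockets. The sleeve, saw and coupling haven't moved. I'll lower it.

step_arm:
  commands:
    - {"fingers": 1,"dx": 0,"dy": 0,"dz": 0.025,"roll": 0}
    - {"fingers": 1,"dx": 0,"dy": 0,"dz": 0.042,"roll": 0}
    - {"fingers": 1,"dx": 0,"dy": 0,"dz": 0.048,"roll": 0}
    - {"fingers": 1,"dx": 0,"dy": 0,"dz": 0.048,"roll": 0}
    - {"fingers": 1,"dx": 0,"dy": 0,"dz": 0.048,"roll": 0}

```text
time: 5.25
tool_pos: [0.5103, 0.26, 0.0382]
tcp_rot: [-3.128, 0.28, -0.002]
wrist_force: [0.2, -0.4, -1.7]
width: 0.413
grip_force: 42.1
```

```bash
python3 g.py 507 261 33 79.8
```

```text
t 5.25 tcp [510. 260.  38.] yang -100.2
[-0.0034 -0.0004  0.0052] roll -0.0 q6 127.4 rows 0.09952092544639782
```

Nearly down. I'll ease it down the last few mm, release and rise.

step_arm:
  commands:
    - {"fingers": 1,"dx": 0,"dy": 0,"dz": 0.003,"roll": 0}
    - {"fingers": 1,"dx": 0,"dy": 0,"dz": 0.005,"roll": 0}
    - {"fingers": 1,"dx": 0,"dy": 0,"dz": 0.006,"roll": 0}
    - {"fingers": 1,"dx": 0,"dy": 0,"dz": 0.006,"roll": 0}
    - {"fingers": 1,"dx": 0,"dy": 0,"dz": 0.006,"roll": 0}

```text
time: 5.88
tool_pos: [0.5099, 0.26, 0.0331]
tcp_rot: [-3.129, 0.28, -0.001]
wrist_force: [-4.0, -1.8, 9.0]
width: 0.409
grip_force: 43.3
```

step_arm:
  commands:
    - {"fingers": -1,"dx": 0,"dy": 0,"dz": 0,"roll": 0}
    - {"fingers": -1,"dx": 0,"dy": 0,"dz": 0,"roll": 0}
    - {"fingers": -1,"dx": 0,"dy": 0,"dz": 0,"roll": 0}
    - {"fingers": -1,"dx": 0,"dy": 0,"dz": -0.04,"roll": 0}
    - {"fingers": -1,"dx": 0,"dy": 0,"dz": -0.09,"roll": 0}
    - {"fingers": -1,"dx": 0,"dy": 0,"dz": -0.14,"roll": 0}
    - {"fingers": -1,"dx": 0,"dy": 0,"dz": -0.14,"roll": 0}

```text
time: 6.75
tool_pos: [0.5132, 0.2614, 0.1771]
tcp_rot: [-3.124, 0.28, -0.015]
wrist_force: [0.3, -0.1, -0.3]
width: 0.999
grip_force: 0.0
```

```bash
python3 g.py 421 -226 160 0 421 -226 160 30
```

```text
t 6.75 tcp [513. 261. 177.] yang -100.2
[-0.0042  0.4961  0.014 ] roll 79.8 q6 151.8 rows 7.941797470166046
[-0.0042  0.4961  0.014 ] roll 49.8 q6 121.8 rows 7.941797470166046
```

step_arm:
  commands:
    - {"fingers": -1,"dx": 0,"dy": 0.05,"dz": 0.014,"roll": -10}
    - {"fingers": -1,"dx": 0,"dy": 0.11,"dz": 0.014,"roll": -20}
    - {"fingers": -1,"dx": 0,"dy": 0.17,"dz": 0.014,"roll": -30}
    - {"fingers": -1,"dx": 0,"dy": 0.23,"dz": 0.014,"roll": -40}
    - {"fingers": -1,"dx": 0,"dy": 0.29,"dz": 0.014,"roll": -50}
    - {"fingers": -1,"dx": 0,"dy": 0.35,"dz": 0.014,"roll": -60}
    - {"fingers": -1,"dx": -0.002,"dy": 0.41,"dz": 0.014,"roll": -70}
    - {"fingers": -1,"dx": -0.004,"dy": 0.47,"dz": 0.014,"roll": -80}

```text
time: 7.75
tool_pos: [0.4287, -0.1707, 0.1562]
tcp_rot: [-2.641, -1.7, 0.001]
wrist_force: [0.1, 0.6, 0.4]
width: 0.999
grip_force: 0.0
```

```bash
python3 g.py 421 -226 100 0; python3 - <<'E'
from h import *
im,P=cloud("top")
# tape: yellow in hole board area; saw
cv2.imwrite("pics/a3.png",cv2.resize(im[170:260,160:370],None,fx=3.6,fy=3.6))
Q=P[180:240,165:235].reshape(-1,3);T=Q[Q[:,2]>.05]
r=cv2.minAreaRect((T[:,:2]*1000).astype(np.float32));print(r,np.percentile(T[:,2],95))
E
```

```text
t 7.75 tcp [ 429. -171.  156.] yang -24.5
[-0.0536  0.016   0.0562] roll -24.5 q6 -28.2 rows 1.2679886896783732
((509.72467041015625, 258.3282470703125), (38.61219787597656, 70.15797424316406), 82.88520050048828) 0.07202743702968165
```

View pics/a3.png

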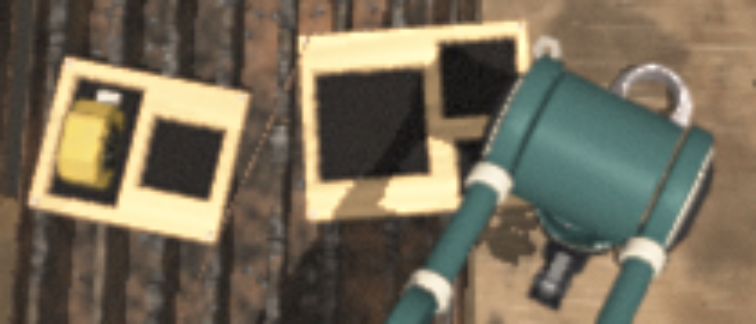

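The tape measure is down in the long pocket at (90,148), lengthwise and close to centre. Next is the saw.

step_arm:
  commands:
    - {"fingers": -1,"dx": -0.03,"dy": 0.01,"dz": 0.03,"roll": -10}
    - {"fingers": -1,"dx": -0.054,"dy": 0.016,"dz": 0.056,"roll": -20}
    - {"fingers": -1,"dx": -0.054,"dy": 0.016,"dz": 0.056,"roll": -24.5}
    - {"fingers": -1,"dx": -0.054,"dy": 0.016,"dz": 0.056,"roll": -24.5}

```text
time: 8.3
tool_pos: [0.4208, -0.2247, 0.0998]
tcp_rot: [-2.227, -2.212, 0.001]
wrist_force: [0.3, 0.4, -0.4]
width: 1.002
grip_force: 0.0
```

```bash
python3 g.py 421 -226 18 0; python3 - <<'E'
from h import *
im,P=cloud("scene"); cv2.imwrite("pics/a4.png",cv2.resize(im[150:270,230:400],None,fx=3.5,fy=3.5))
E
```

```text
t 8.3 tcp [ 421. -225.  100.] yang -0.4
[-0.0014  0.0004  0.0818] roll -0.4 q6 -28.2 rows 1.3087359404463754
```

View pics/a4.png

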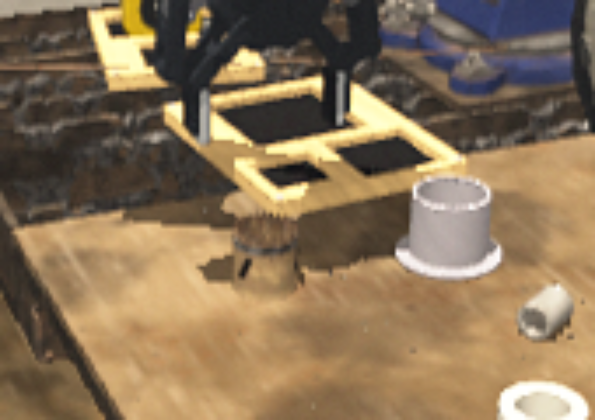

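The open fingers, at (205,130) and (340,100), straddle the saw at (265,250). I'll descend and grip.

step_arm:
  commands:
    - {"fingers": -1,"dx": -0.001,"dy": 0,"dz": 0.05,"roll": 0}
    - {"fingers": -1,"dx": -0.001,"dy": 0,"dz": 0.082,"roll": 0}
    - {"fingers": -1,"dx": -0.001,"dy": 0,"dz": 0.082,"roll": 0}
    - {"fingers": 1,"dx": -0.001,"dy": 0,"dz": 0.082,"roll": 0}
    - {"fingers": 1,"dx": -0.001,"dy": 0,"dz": 0.082,"roll": 0}
    - {"fingers": 1,"dx": -0.001,"dy": 0,"dz": 0.082,"roll": 0}
    - {"fingers": 1,"dx": -0.001,"dy": 0,"dz": 0.082,"roll": 0}
    - {"fingers": 1,"dx": -0.001,"dy": 0,"dz": 0.082,"roll": 0}

```text
time: 9.35
tool_pos: [0.423, -0.2268, 0.0212]
tcp_rot: [2.225, 2.214, 0.001]
wrist_force: [-1.7, 1.0, 5.5]
width: 0.48
grip_force: 40.6
```

step_arm:
  commands:
    - {"fingers": 1,"dx": 0,"dy": 0,"dz": 0,"roll": 0}
    - {"fingers": 1,"dx": 0,"dy": 0,"dz": -0.05,"roll": 0}
    - {"fingers": 1,"dx": 0,"dy": 0,"dz": -0.1,"roll": 0}
    - {"fingers": 1,"dx": 0,"dy": 0,"dz": -0.15,"roll": 0}
    - {"fingers": 1,"dx": 0,"dy": 0,"dz": -0.15,"roll": 0}

```text
time: 9.98
tool_pos: [0.4254, -0.2282, 0.1754]
tcp_rot: [2.218, 2.208, 0.005]
wrist_force: [0.2, 0.0, -2.2]
width: 0.483
grip_force: 42.0
```

```bash
python3 g.py 501 183 165 -10.2
```

```text
t 9.975 tcp [ 425. -228.  175.] yang -0.3
[0.4117 0.0736 0.0086] roll 9.9 q6 30.3 rows 6.692253517830432
```

step_arm:
  commands:
    - {"fingers": 1,"dx": 0.055,"dy": 0.01,"dz": 0,"roll": 1}
    - {"fingers": 1,"dx": 0.11,"dy": 0.02,"dz": 0,"roll": 2}
    - {"fingers": 1,"dx": 0.17,"dy": 0.03,"dz": 0,"roll": 4}
    - {"fingers": 1,"dx": 0.23,"dy": 0.04,"dz": 0,"roll": 6}
    - {"fingers": 1,"dx": 0.29,"dy": 0.05,"dz": 0,"roll": 8}
    - {"fingers": 1,"dx": 0.35,"dy": 0.065,"dz": 0,"roll": 9.9}
    - {"fingers": 1,"dx": 0.411,"dy": 0.074,"dz": 0.009,"roll": 9.9}
    - {"fingers": 1,"dx": 0.411,"dy": 0.074,"dz": 0.009,"roll": 9.9}

```text
time: 10.98
tool_pos: [0.4964, 0.1882, 0.1583]
tcp_rot: [-2.402, -2.021, 0.003]
wrist_force: [-0.9, -0.4, -2.6]
width: 0.482
grip_force: 41.9
```

```bash
python3 g.py 501 183 28 -10.2
```

```text
t 10.975 tcp [496. 188. 158.] yang -9.9
[-0.0043  0.0058  0.1303] roll 0.3 q6 30.2 rows 2.087208493118722
```

step_arm:
  commands:
    - {"fingers": 1,"dx": -0.002,"dy": 0.003,"dz": 0.04,"roll": 0}
    - {"fingers": 1,"dx": -0.002,"dy": 0.003,"dz": 0.08,"roll": 0}
    - {"fingers": 1,"dx": -0.002,"dy": 0.003,"dz": 0.105,"roll": 0}
    - {"fingers": 1,"dx": -0.002,"dy": 0.003,"dz": 0.105,"roll": 0}
    - {"fingers": 1,"dx": -0.002,"dy": 0.003,"dz": 0.105,"roll": 0}

```text
time: 11.6
tool_pos: [0.5006, 0.1816, 0.0559]
tcp_rot: [2.41, 2.015, 0.001]
wrist_force: [1.0, 1.1, -2.2]
width: 0.484
grip_force: 41.9
```

```bash
python3 g.py 501 183 27 -10.2
```

```text
t 11.6 tcp [501. 182.  56.] yang -10.2
[0.0014 0.0001 0.0289] roll 0.0 q6 30.3 rows 0.4625775691811133
```

step_arm:
  commands:
    - {"fingers": 1,"dx": 0.001,"dy": 0,"dz": 0.015,"roll": 0}
    - {"fingers": 1,"dx": 0.001,"dy": 0,"dz": 0.025,"roll": 0}
    - {"fingers": 1,"dx": 0.001,"dy": 0,"dz": 0.029,"roll": 0}
    - {"fingers": 1,"dx": 0.001,"dy": 0,"dz": 0.031,"roll": 0}
    - {"fingers": 1,"dx": 0.001,"dy": 0,"dz": 0.031,"roll": 0}
    - {"fingers": 1,"dx": 0.001,"dy": 0,"dz": 0.031,"roll": 0}

```text
time: 12.35
tool_pos: [0.4999, 0.183, 0.0272]
tcp_rot: [-2.409, -2.016, 0.003]
wrist_force: [-11.7, -3.3, 23.9]
width: 0.482
grip_force: 44.8
```

step_arm:
  commands:
    - {"fingers": -1,"dx": 0,"dy": 0,"dz": 0,"roll": 0}
    - {"fingers": -1,"dx": 0,"dy": 0,"dz": 0,"roll": 0}
    - {"fingers": -1,"dx": 0,"dy": 0,"dz": 0,"roll": 0}
    - {"fingers": -1,"dx": 0,"dy": 0,"dz": -0.04,"roll": 0}
    - {"fingers": -1,"dx": 0,"dy": 0,"dz": -0.09,"roll": 0}
    - {"fingers": -1,"dx": 0,"dy": 0,"dz": -0.14,"roll": 0}
    - {"fingers": -1,"dx": 0,"dy": 0,"dz": -0.14,"roll": 0}

```text
time: 13.22
tool_pos: [0.5042, 0.1843, 0.1695]
tcp_rot: [2.406, 2.014, 0.015]
wrist_force: [0.5, 0.0, -0.3]
width: 1.0
grip_force: 0.0
```

```bash
python3 g.py 557 -232 160 10
```

```text
t 13.225 tcp [504. 184. 170.] yang -10.2
[-0.4005  0.1253  0.0087] roll -20.2 q6 -32.6 rows 6.715504540597646
```

step_arm:
  commands:
    - {"fingers": -1,"dx": -0.057,"dy": 0.018,"dz": 0,"roll": -3}
    - {"fingers": -1,"dx": -0.114,"dy": 0.036,"dz": 0,"roll": -6}
    - {"fingers": -1,"dx": -0.171,"dy": 0.054,"dz": 0,"roll": -9}
    - {"fingers": -1,"dx": -0.228,"dy": 0.072,"dz": 0,"roll": -12}
    - {"fingers": -1,"dx": -0.285,"dy": 0.09,"dz": 0,"roll": -15}
    - {"fingers": -1,"dx": -0.342,"dy": 0.108,"dz": 0.009,"roll": -20.2}
    - {"fingers": -1,"dx": -0.4,"dy": 0.125,"dz": 0.029,"roll": -20.2}
    - {"fingers": -1,"dx": -0.4,"dy": 0.125,"dz": 0.049,"roll": -20.2}

```text
time: 14.22
tool_pos: [0.5526, -0.2366, 0.1134]
tcp_rot: [2.024, 2.402, -0.001]
wrist_force: [-0.8, 0.6, -0.1]
width: 0.997
grip_force: 0.0
```

```bash
python3 g.py 557 -232 22 10;  python3 - <<'E'
from h import *
im,P=cloud("top"); Q=P[190:240,190:235].reshape(-1,3);T=Q[(Q[:,2]>.035)&(Q[:,1]<.222)]
print(cv2.minAreaRect((T[:,:2]*1000).astype(np.float32)),np.percentile(T[:,2],95))
im,P=cloud("scene"); cv2.imwrite("pics/a5.png",cv2.resize(im[110:270,200:440],None,fx=3,fy=3))
E
```

```text
t 14.225 tcp [ 553. -237.  113.] yang 9.8
[0.0038 0.0052 0.0914] roll -0.2 q6 -32.6 rows 1.466713134449067
((502.4229736328125, 182.6473388671875), (42.21692657470703, 41.7632942199707), 49.38287353515625) 0.054425594485744536
```

View pics/a5.png

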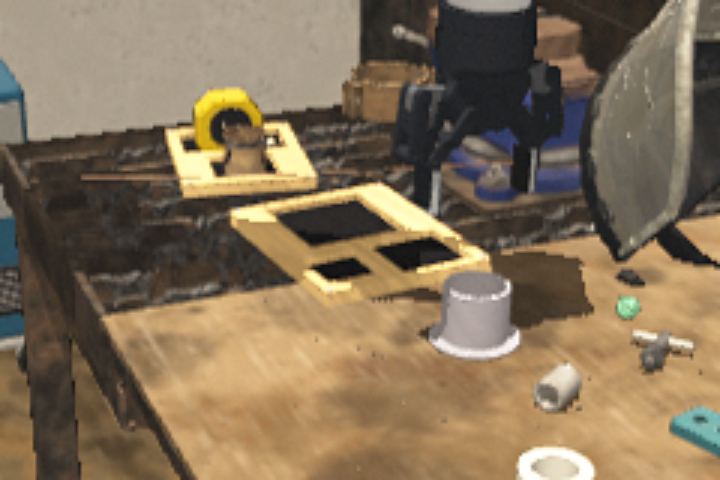

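The saw at (242,150) and the tape measure at (228,115) both stand in their pockets. The saw measures (502,183) mm against the pocket centre at (501,183). The fingers straddle the sleeve at (476,310), so I'll grip it.

step_arm:
  commands:
    - {"fingers": -1,"dx": 0.002,"dy": 0.004,"dz": 0.03,"roll": 0}
    - {"fingers": -1,"dx": 0.002,"dy": 0.004,"dz": 0.07,"roll": 0}
    - {"fingers": -1,"dx": 0.002,"dy": 0.004,"dz": 0.091,"roll": 0}
    - {"fingers": -1,"dx": 0.002,"dy": 0.004,"dz": 0.091,"roll": 0}
    - {"fingers": 1,"dx": 0.002,"dy": 0.004,"dz": 0.091,"roll": 0}
    - {"fingers": 1,"dx": 0.002,"dy": 0.004,"dz": 0.091,"roll": 0}
    - {"fingers": 1,"dx": 0.002,"dy": 0.004,"dz": 0.091,"roll": 0}
    - {"fingers": 1,"dx": 0.002,"dy": 0.004,"dz": 0.091,"roll": 0}

```text
time: 15.32
tool_pos: [0.5576, -0.2302, 0.0265]
tcp_rot: [2.017, 2.406, 0.002]
wrist_force: [-1.7, 2.9, 5.6]
width: 0.633
grip_force: 42.3
```

step_arm:
  commands:
    - {"fingers": 1,"dx": 0,"dy": 0,"dz": 0,"roll": 0}
    - {"fingers": 1,"dx": 0,"dy": 0,"dz": -0.05,"roll": 0}
    - {"fingers": 1,"dx": 0,"dy": 0,"dz": -0.1,"roll": 0}
    - {"fingers": 1,"dx": 0,"dy": 0,"dz": -0.1,"roll": 0}

```text
time: 15.82
tool_pos: [0.5606, -0.2319, 0.1305]
tcp_rot: [2.011, 2.398, 0.005]
wrist_force: [0.7, -0.9, -2.0]
width: 0.631
grip_force: 44.5
```

```bash
python3 g.py 535 16 110 5
```

```text
t 15.825 tcp [ 561. -232.  131.] yang 10.0
[0.2487 0.0178 0.0191] roll 5.0 q6 -3.3 rows 4.001760374427181
```

step_arm:
  commands:
    - {"fingers": 1,"dx": 0.05,"dy": 0.004,"dz": 0,"roll": 1}
    - {"fingers": 1,"dx": 0.1,"dy": 0.008,"dz": 0,"roll": 2}
    - {"fingers": 1,"dx": 0.15,"dy": 0.012,"dz": 0,"roll": 3}
    - {"fingers": 1,"dx": 0.2,"dy": 0.015,"dz": 0.01,"roll": 4}
    - {"fingers": 1,"dx": 0.249,"dy": 0.018,"dz": 0.03,"roll": 5}
    - {"fingers": 1,"dx": 0.249,"dy": 0.018,"dz": 0.05,"roll": 5}
    - {"fingers": 1,"dx": 0.249,"dy": 0.018,"dz": 0.065,"roll": 5}
    - {"fingers": 1,"dx": 0.249,"dy": 0.018,"dz": 0.065,"roll": 5}

```text
time: 16.82
tool_pos: [0.5288, 0.0179, 0.0571]
tcp_rot: [-2.12, -2.314, 0.005]
wrist_force: [0.1, -0.4, -2.8]
width: 0.634
grip_force: 44.4
```

```bash
python3 g.py 535 16 32.5 5
```

```text
t 16.825 tcp [529.  18.  57.] yang 5.0
[-0.0024  0.0061  0.0246] roll 0.0 q6 -3.3 rows 0.40709632611238783
```

step_arm:
  commands:
    - {"fingers": 1,"dx": -0.001,"dy": 0.005,"dz": 0.012,"roll": 0}
    - {"fingers": 1,"dx": -0.001,"dy": 0.005,"dz": 0.02,"roll": 0}
    - {"fingers": 1,"dx": -0.001,"dy": 0.005,"dz": 0.025,"roll": 0}
    - {"fingers": 1,"dx": -0.001,"dy": 0.005,"dz": 0.026,"roll": 0}
    - {"fingers": 1,"dx": -0.001,"dy": 0.005,"dz": 0.026,"roll": 0}
    - {"fingers": 1,"dx": -0.001,"dy": 0.005,"dz": 0.026,"roll": 0}

```text
time: 17.58
tool_pos: [0.5362, 0.0178, 0.0337]
tcp_rot: [2.121, 2.317, 0.001]
wrist_force: [-0.6, 0.1, -2.5]
width: 0.637
grip_force: 44.4
```

```bash
python3 g.py 535 16 32 5; python3 -c "
from workcell import *;print(read_state()['wrist_force'])"
```

```text
t 17.575 tcp [536.  18.  34.] yang 5.0
[-0.0017 -0.0014  0.0017] roll 0.0 q6 -3.3 rows 0.043520780158091035
[-0.5945247   0.05679403 -2.48482231]
```

step_arm:
  commands:
    - {"fingers": 1,"dx": 0,"dy": 0,"dz": 0.002,"roll": 0}
    - {"fingers": 1,"dx": 0,"dy": 0,"dz": 0.002,"roll": 0}
    - {"fingers": -1,"dx": 0,"dy": 0,"dz": 0,"roll": 0}
    - {"fingers": -1,"dx": 0,"dy": 0,"dz": 0,"roll": 0}
    - {"fingers": -1,"dx": 0,"dy": 0,"dz": 0,"roll": 0}
    - {"fingers": -1,"dx": 0,"dy": 0,"dz": -0.05,"roll": 0}
    - {"fingers": -1,"dx": 0,"dy": 0,"dz": -0.09,"roll": 0}
    - {"fingers": -1,"dx": 0,"dy": 0,"dz": -0.13,"roll": 0}

```text
time: 18.58
tool_pos: [0.5358, 0.0177, 0.1645]
tcp_rot: [2.122, 2.317, 0.0]
wrist_force: [0.9, 0.1, -0.3]
width: 0.997
grip_force: 0.0
```

```bash
python3 g.py 501 -458 120 -60 501 -458 120 90
```

```text
t 18.575 tcp [536.  18. 164.] yang 5.0
[-0.4708 -0.0764  0.0445] roll 65.0 q6 17.6 rows 7.66435729766094
[-0.4708 -0.0764  0.0445] roll -85.0 q6 -132.4 rows 7.66435729766094
```

step_arm:
  commands:
    - {"fingers": -1,"dx": -0.058,"dy": -0.01,"dz": 0,"roll": 10}
    - {"fingers": -1,"dx": -0.118,"dy": -0.02,"dz": 0,"roll": 20}
    - {"fingers": -1,"dx": -0.178,"dy": -0.03,"dz": 0,"roll": 30}
    - {"fingers": -1,"dx": -0.238,"dy": -0.04,"dz": 0,"roll": 40}
    - {"fingers": -1,"dx": -0.298,"dy": -0.05,"dz": 0,"roll": 50}
    - {"fingers": -1,"dx": -0.358,"dy": -0.06,"dz": 0.01,"roll": 60}
    - {"fingers": -1,"dx": -0.418,"dy": -0.07,"dz": 0.025,"roll": 65}
    - {"fingers": -1,"dx": -0.471,"dy": -0.076,"dz": 0.04,"roll": 65}

```text
time: 19.58
tool_pos: [0.501, -0.4605, 0.1228]
tcp_rot: [3.034, 0.812, 0.0]
wrist_force: [0.7, 1.1, 1.0]
width: 0.996
grip_force: 0.0
```

```bash
python3 - <<'E'
from h import *
im,P=cloud("top"); Q=P[180:230,240:315].reshape(-1,3);T=Q[(Q[:,2]>.04)]
print(cv2.minAreaRect((T[:,:2]*1000).astype(np.float32)),np.percentile(T[:,2],95))
E
python3 g.py 501 -458 9 -60
```

```text
((539.0369873046875, 15.079641342163086), (55.070587158203125, 52.85600662231445), 28.44525146484375) 0.06196965913249177
t 19.625 tcp [ 500. -466.  120.] yang -60.1
[ 0.0057 -0.0068  0.111 ] roll -0.1 q6 17.7 rows 1.7823563573697245
```

step_arm:
  commands:
    - {"fingers": -1,"dx": 0.004,"dy": -0.005,"dz": 0.05,"roll": 0}
    - {"fingers": -1,"dx": 0.004,"dy": -0.005,"dz": 0.07,"roll": 0}
    - {"fingers": -1,"dx": 0.004,"dy": -0.005,"dz": 0.07,"roll": 0}
    - {"fingers": -1,"dx": 0.004,"dy": -0.005,"dz": 0.07,"roll": 0}

```text
time: 20.12
tool_pos: [0.5036, -0.4523, 0.0549]
tcp_rot: [3.032, 0.815, 0.002]
wrist_force: [0.4, 0.0, -0.3]
width: 1.003
grip_force: 0.0
```

```bash
python3 g.py 501 -458 8 -60
```

```text
t 20.125 tcp [ 504. -452.   55.] yang -59.9
[-0.0051  0.0036  0.0469] roll 0.1 q6 17.6 rows 0.7578017725582958
```

step_arm:
  commands:
    - {"fingers": -1,"dx": -0.003,"dy": 0.002,"dz": 0.03,"roll": 0}
    - {"fingers": -1,"dx": -0.003,"dy": 0.002,"dz": 0.046,"roll": 0}
    - {"fingers": -1,"dx": -0.003,"dy": 0.002,"dz": 0.046,"roll": 0}
    - {"fingers": 1,"dx": -0.003,"dy": 0.002,"dz": 0.046,"roll": 0}
    - {"fingers": 1,"dx": -0.003,"dy": 0.002,"dz": 0.046,"roll": 0}
    - {"fingers": 1,"dx": -0.003,"dy": 0.002,"dz": 0.046,"roll": 0}
    - {"fingers": 1,"dx": -0.003,"dy": 0.002,"dz": 0.046,"roll": 0}
  squeeze: 30

```text
time: 21.0
tool_pos: [0.5019, -0.4559, 0.0091]
tcp_rot: [3.032, 0.814, 0.002]
wrist_force: [-0.5, 1.0, 6.2]
width: 0.587
grip_force: 31.7
```

step_arm:
  commands:
    - {"fingers": 1,"dx": 0,"dy": 0,"dz": 0,"roll": 0}
    - {"fingers": 1,"dx": 0,"dy": 0,"dz": -0.04,"roll": 0}
    - {"fingers": 1,"dx": 0,"dy": 0,"dz": -0.09,"roll": 0}
    - {"fingers": 1,"dx": 0,"dy": 0,"dz": -0.09,"roll": 0}
    - {"fingers": 1,"dx": 0,"dy": 0,"dz": -0.09,"roll": 0}

```text
time: 21.62
tool_pos: [0.5007, -0.4548, 0.0972]
tcp_rot: [-3.034, -0.814, 0.0]
wrist_force: [0.2, -0.1, -1.2]
width: 0.589
grip_force: 31.7
```

```bash
python3 g.py 579 -80 100 -60
```

```text
t 21.625 tcp [ 501. -455.   97.] yang -60.0
[ 0.2554 -0.2853 -0.0028] roll 0.0 q6 52.1 rows 6.126747335820942
```

step_arm:
  commands:
    - {"fingers": 1,"dx": 0.04,"dy": -0.044,"dz": 0,"roll": 0}
    - {"fingers": 1,"dx": 0.08,"dy": -0.089,"dz": 0,"roll": 0}
    - {"fingers": 1,"dx": 0.12,"dy": -0.134,"dz": 0,"roll": 0}
    - {"fingers": 1,"dx": 0.16,"dy": -0.179,"dz": 0,"roll": 0}
    - {"fingers": 1,"dx": 0.2,"dy": -0.223,"dz": 0,"roll": 0}
    - {"fingers": 1,"dx": 0.235,"dy": -0.262,"dz": 0,"roll": 0}
    - {"fingers": 1,"dx": 0.255,"dy": -0.285,"dz": 0.02,"roll": 0}
    - {"fingers": 1,"dx": 0.255,"dy": -0.285,"dz": 0.04,"roll": 0}

```text
time: 22.62
tool_pos: [0.5777, -0.0782, 0.0548]
tcp_rot: [-3.031, -0.819, 0.004]
wrist_force: [-0.0, -0.7, -1.1]
width: 0.583
grip_force: 31.7
```

step_arm:
  commands:
    - {"fingers": 1,"dx": 0,"dy": 0,"dz": 0.01,"roll": 0}
    - {"fingers": 1,"dx": 0,"dy": 0,"dz": 0.01,"roll": 0}
    - {"fingers": 1,"dx": 0,"dy": 0,"dz": 0.01,"roll": 0}

```text
time: 23.0
tool_pos: [0.5793, -0.0818, 0.0476]
tcp_rot: [3.035, 0.812, 0.001]
wrist_force: [0.7, 0.6, -0.0]
width: 0.586
grip_force: 31.8
```

```bash
python3 g.py 578.5 -80 15 -60
```

```text
t 23.0 tcp [579. -82.  48.] yang -60.0
[ 0.0002 -0.002   0.0326] roll -0.0 q6 52.1 rows 0.5229414637041404
```

step_arm:
  commands:
    - {"fingers": 1,"dx": 0,"dy": -0.001,"dz": 0.015,"roll": 0}
    - {"fingers": 1,"dx": 0,"dy": -0.001,"dz": 0.026,"roll": 0}
    - {"fingers": 1,"dx": 0,"dy": -0.001,"dz": 0.031,"roll": 0}
    - {"fingers": 1,"dx": 0,"dy": -0.001,"dz": 0.032,"roll": 0}
    - {"fingers": 1,"dx": 0,"dy": -0.001,"dz": 0.032,"roll": 0}

```text
time: 23.62
tool_pos: [0.5786, -0.0798, 0.0152]
tcp_rot: [3.034, 0.814, 0.0]
wrist_force: [-0.1, 0.6, 0.4]
width: 0.588
grip_force: 31.8
```

step_arm:
  commands:
    - {"fingers": -1,"dx": 0,"dy": 0,"dz": 0,"roll": 0}
    - {"fingers": -1,"dx": 0,"dy": 0,"dz": 0,"roll": 0}
    - {"fingers": -1,"dx": 0,"dy": 0,"dz": 0,"roll": 0}
    - {"fingers": -1,"dx": 0,"dy": 0,"dz": -0.05,"roll": 0}
    - {"fingers": -1,"dx": 0,"dy": 0,"dz": -0.11,"roll": 0}
    - {"fingers": -1,"dx": 0,"dy": 0,"dz": -0.14,"roll": 0}
    - {"fingers": -1,"dx": 0,"dy": 0,"dz": -0.14,"roll": 0}

```text
time: 24.5
tool_pos: [0.5812, -0.0803, 0.1593]
tcp_rot: [3.031, 0.813, 0.011]
wrist_force: [-0.1, 1.1, -0.6]
width: 1.001
grip_force: 0.0
```

```bash
python3 g.py 568 -348 110 -59
```

```text
t 24.5 tcp [581. -80. 159.] yang -60.0
[-0.1457  0.2249  0.0495] roll -1.0 q6 27.5 rows 4.360643969936243
```

step_arm:
  commands:
    - {"fingers": -1,"dx": -0.03,"dy": 0.047,"dz": 0,"roll": -1}
    - {"fingers": -1,"dx": -0.06,"dy": 0.094,"dz": 0,"roll": -1}
    - {"fingers": -1,"dx": -0.09,"dy": 0.141,"dz": 0.01,"roll": -1}
    - {"fingers": -1,"dx": -0.12,"dy": 0.188,"dz": 0.03,"roll": -1}
    - {"fingers": -1,"dx": -0.146,"dy": 0.225,"dz": 0.05,"roll": -1}
    - {"fingers": -1,"dx": -0.146,"dy": 0.225,"dz": 0.05,"roll": -1}
    - {"fingers": -1,"dx": -0.146,"dy": 0.225,"dz": 0.05,"roll": -1}

```text
time: 25.38
tool_pos: [0.5637, -0.3468, 0.1034]
tcp_rot: [-3.025, -0.839, 0.003]
wrist_force: [0.5, -0.1, -0.3]
width: 0.999
grip_force: 0.0
```

```bash
python3 - <<'E'
from h import *
z=np.load("top0.npz"); P=z["P"]; Q=P[186:206,366:388].reshape(-1,3)
for t in(.008,.012,.018):
    T=Q[Q[:,2]>t][:,:2]; w,V=np.linalg.eigh(np.cov(T.T)); print(t,len(T),T.mean(0),np.degrees(np.arctan2(V[1,1],V[0,1])),np.sqrt(w))
im,P=cloud("scene"); cv2.imwrite("pics/a6.png",cv2.resize(im[110:290,200:470],None,fx=2.9,fy=2.9))
im,P=cloud("top"); Q=P[175:215,275:315].reshape(-1,3);T=Q[(Q[:,2]>.02)&(Q[:,1]<-.04)]
print(cv2.minAreaRect((T[:,:2]*1000).astype(np.float32)),np.percentile(T[:,2],[5,95]))
E
python3 g.py 568 -348 9 -59
```

```text
0.008 90 [ 0.56761799 -0.34734278] 53.82833873167669 [0.00917921 0.01163749]
0.012 81 [ 0.56775013 -0.34668001] -147.44860736083805 [0.00724506 0.0098116 ]
0.018 71 [ 0.5679302  -0.34635525] -147.08262414562589 [0.00665436 0.01010084]
((567.10595703125, -84.85824584960938), (86.40570068359375, 111.36768341064453), 88.7497787475586) [0.02040439 0.03457266]
t 25.475 tcp [ 565. -346.  105.] yang -58.9
[0.0018 0.0031 0.096 ] roll 0.1 q6 27.5 rows 1.5378139263635568
```

View pics/a6.png

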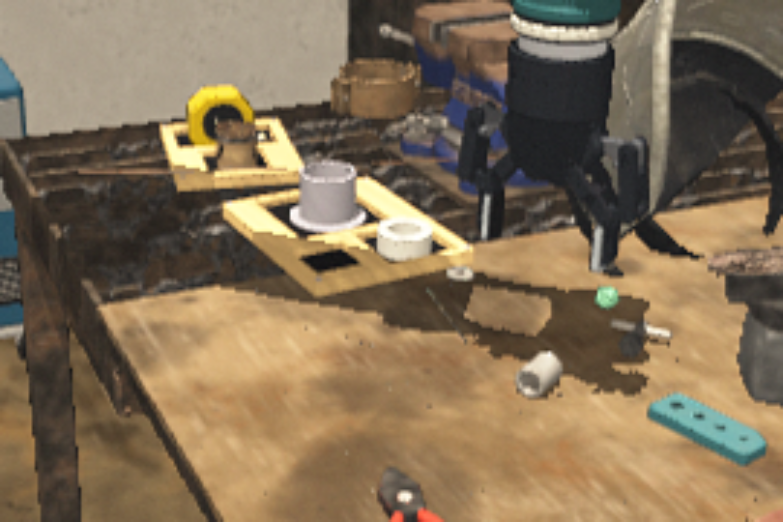

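The sleeve at (328,195) and the roll at (405,238) sit in their pockets. The coupling at (540,373) lies with its axis at 32°, so closing at -58° is right.

step_arm:
  commands:
    - {"fingers": -1,"dx": 0.002,"dy": 0.002,"dz": 0.045,"roll": 0}
    - {"fingers": -1,"dx": 0.002,"dy": 0.002,"dz": 0.08,"roll": 0}
    - {"fingers": -1,"dx": 0.002,"dy": 0.002,"dz": 0.094,"roll": 0}
    - {"fingers": -1,"dx": 0.002,"dy": 0.002,"dz": 0.094,"roll": 0}
    - {"fingers": -1,"dx": 0.002,"dy": 0.002,"dz": 0.094,"roll": 0}

```text
time: 26.1
tool_pos: [0.569, -0.3488, 0.0133]
tcp_rot: [3.025, 0.841, 0.003]
wrist_force: [0.0, -0.5, -0.2]
width: 1.002
grip_force: 0.0
```

```bash
python3 g.py 568 -347 8 -58.5
```

```text
t 26.1 tcp [ 569. -349.   13.] yang -58.9
[ 0.0001 -0.0021  0.0053] roll -0.4 q6 27.1 rows 0.09130212593169175
```

step_arm:
  commands:
    - {"fingers": -1,"dx": 0,"dy": -0.002,"dz": 0.005,"roll": 0}
    - {"fingers": 1,"dx": 0,"dy": -0.002,"dz": 0.005,"roll": 0}
    - {"fingers": 1,"dx": 0,"dy": -0.002,"dz": 0.005,"roll": 0}
    - {"fingers": 1,"dx": 0,"dy": -0.002,"dz": 0.005,"roll": 0}
    - {"fingers": 1,"dx": 0,"dy": -0.002,"dz": 0.005,"roll": 0}
    - {"fingers": 1,"dx": 0,"dy": -0.002,"dz": 0.005,"roll": 0}
    - {"fingers": 1,"dx": 0,"dy": -0.002,"dz": 0.005,"roll": 0}
  squeeze: 40

```text
time: 26.98
tool_pos: [0.5667, -0.3469, 0.0066]
tcp_rot: [3.027, 0.84, 0.0]
wrist_force: [-0.6, -0.7, 2.0]
width: 0.271
grip_force: 39.3
```

step_arm:
  commands:
    - {"fingers": 1,"dx": 0,"dy": 0,"dz": 0,"roll": 0}
    - {"fingers": 1,"dx": 0,"dy": 0,"dz": -0.04,"roll": 0}
    - {"fingers": 1,"dx": 0,"dy": 0,"dz": -0.09,"roll": 0}
    - {"fingers": 1,"dx": 0,"dy": 0,"dz": -0.09,"roll": 0}
    - {"fingers": 1,"dx": 0,"dy": 0,"dz": -0.09,"roll": 0}

```text
time: 27.6
tool_pos: [0.5658, -0.3461, 0.0955]
tcp_rot: [-3.026, -0.84, 0.001]
wrist_force: [0.2, 0.8, -1.6]
width: 0.266
grip_force: 39.5
```

```bash
python3 g.py 499.5 -87 90 -85
```

```text
t 27.6 tcp [ 566. -346.   95.] yang -59.0
[ 0.0768 -0.2562  0.0058] roll 26.0 q6 75.1 rows 4.280668526266721
```

step_arm:
  commands:
    - {"fingers": 1,"dx": 0.017,"dy": -0.058,"dz": 0,"roll": 6}
    - {"fingers": 1,"dx": 0.034,"dy": -0.116,"dz": 0,"roll": 12}
    - {"fingers": 1,"dx": 0.05,"dy": -0.17,"dz": 0,"roll": 18}
    - {"fingers": 1,"dx": 0.066,"dy": -0.22,"dz": 0,"roll": 26}
    - {"fingers": 1,"dx": 0.077,"dy": -0.256,"dz": 0.02,"roll": 26}
    - {"fingers": 1,"dx": 0.077,"dy": -0.256,"dz": 0.05,"roll": 26}
    - {"fingers": 1,"dx": 0.077,"dy": -0.256,"dz": 0.05,"roll": 26}
    - {"fingers": 1,"dx": 0.077,"dy": -0.256,"dz": 0.05,"roll": 26}

```text
time: 28.6
tool_pos: [0.4999, -0.0877, 0.0458]
tcp_rot: [-3.138, -0.138, 0.003]
wrist_force: [0.3, -0.0, -0.6]
width: 0.271
grip_force: 39.7
```

```bash
python3 g.py 499.5 -87 16 -85
```

```text
t 28.6 tcp [500. -88.  46.] yang -85.0
[-0.0003 -0.0007  0.0298] roll 0.0 q6 75.1 rows 0.47631499443980047
```

step_arm:
  commands:
    - {"fingers": 1,"dx": 0,"dy": 0,"dz": 0.015,"roll": 0}
    - {"fingers": 1,"dx": 0,"dy": 0,"dz": 0.027,"roll": 0}
    - {"fingers": 1,"dx": 0,"dy": 0,"dz": 0.03,"roll": 0}
    - {"fingers": 1,"dx": 0,"dy": 0,"dz": 0.03,"roll": 0}
    - {"fingers": 1,"dx": 0,"dy": 0,"dz": 0.03,"roll": 0}

```text
time: 29.22
tool_pos: [0.5008, -0.0877, 0.0166]
tcp_rot: [3.138, 0.138, 0.001]
wrist_force: [-0.0, -0.1, -0.9]
width: 0.267
grip_force: 39.7
```

step_arm:
  commands:
    - {"fingers": 0,"dx": 0,"dy": 0,"dz": 0,"roll": 0}
    - {"fingers": 0,"dx": 0,"dy": 0,"dz": 0,"roll": 0}
    - {"fingers": 0,"dx": 0,"dy": 0,"dz": 0,"roll": 0}
    - {"fingers": 0,"dx": 0,"dy": 0,"dz": -0.05,"roll": 0}
    - {"fingers": 0,"dx": 0,"dy": 0,"dz": -0.11,"roll": 0}
    - {"fingers": 0,"dx": 0,"dy": 0,"dz": -0.15,"roll": 0}
    - {"fingers": 0,"dx": 0,"dy": 0.06,"dz": -0.15,"roll": 0}
    - {"fingers": 0,"dx": 0,"dy": 0.12,"dz": -0.15,"roll": 0}

```text
time: 30.22
tool_pos: [0.512, -0.2081, 0.168]
tcp_rot: [3.137, 0.142, 0.005]
wrist_force: [1.5, -0.8, -0.4]
width: 0.497
grip_force: 0.0
```

step_arm:
  commands:
    - {"fingers": 0,"dx": 0,"dy": 0.06,"dz": 0,"roll": 0}
    - {"fingers": 0,"dx": 0,"dy": 0.12,"dz": 0,"roll": 0}
    - {"fingers": 0,"dx": 0,"dy": 0.18,"dz": 0,"roll": 0}
    - {"fingers": 0,"dx": 0,"dy": 0.24,"dz": 0,"roll": 0}
    - {"fingers": 0,"dx": 0,"dy": 0.24,"dz": 0,"roll": 0}

```text
time: 30.85
tool_pos: [0.5315, -0.4506, 0.1657]
tcp_rot: [3.138, 0.132, 0.0]
wrist_force: [0.1, -0.6, 0.4]
width: 0.502
grip_force: 0.0
```

```bash
python3 - <<'E'
from h import *
im,P=cloud("top"); cv2.imwrite("pics/z1.png",cv2.resize(im[150:275,160:460],None,fx=2.66,fy=2.66,interpolation=cv2.INTER_CUBIC))
a=np.radians(5.1);x=np.array([np.cos(a),np.sin(a)]);y=np.array([-x[1],x[0]]);o=np.array([.538,-.0262])
Q=P[170:240,240:320].reshape(-1,3);Q=Q[np.isfinite(Q[:,0])];B=np.c_[(Q[:,:2]-o)@x,(Q[:,:2]-o)@y]
for n,c,t in(("sleeve",(0,.042),.04),("roll",(.035,-.057),.019),("coup",(-.045,-.057),.019)):
    m=(abs(B-c).max(1)<.038)&(Q[:,2]>t);b=B[m];print(n,m.sum(),(b.min(0)+b.max(0))/2-c,np.percentile(Q[m,2],95))
im,P=cloud("scene"); cv2.imwrite("pics/z2.png",cv2.resize(im[110:290,200:470],None,fx=2.9,fy=2.9))
E
```

```text
sleeve 83 [ 0.00509155 -0.00024064] 0.06058760400318264
roll 144 [ 9.02861801e-05 -6.85797914e-03] 0.033571897684762375
coup 109 [ 0.00081685 -0.00091437] 0.035300256428775476
```

View pics/z1.png

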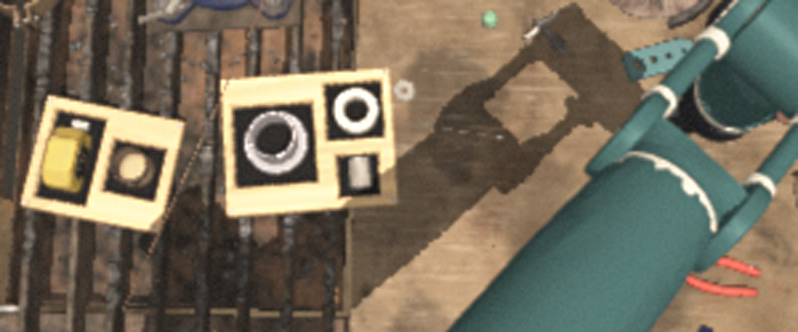

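View pics/z2.png

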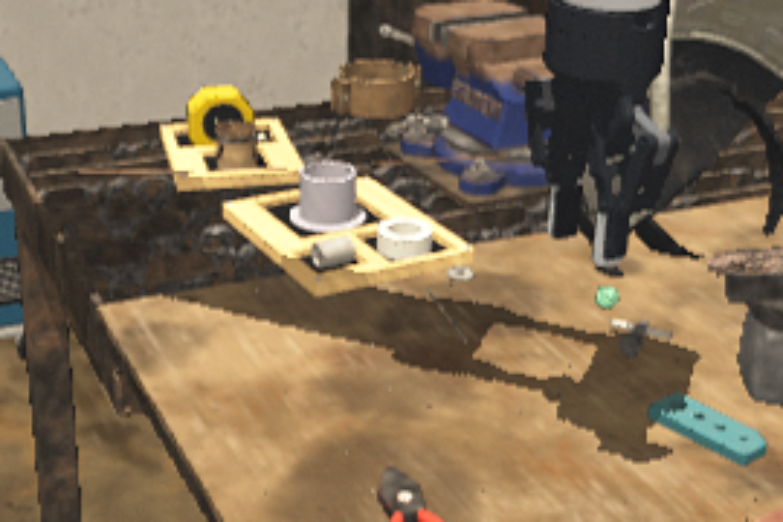

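All five pieces are in their pockets: tape measure at (66,160), saw (130,165), sleeve (275,142), roll (352,110) and coupling (358,173) in the top view. The bystanders haven't moved, so I'll hand the job in.

```bash
python3 -c "
from workcell import *;print(finish_job())"
```

```text
the job is handed in; nothing more can be done
None
```

I handed the job in with both kits made up: all five pieces are in their own pockets and the chuck key, drill guide and side cutters are untouched; the hand-in gave no verdict, so I have only the final pictures to go by.

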